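# Close a lens jig to its gauge mark with the knurled wheel

## Task

Set the jaw gap of the lens jig: with a fingertip pressed lightly on top of the knurled brass wheel, roll the wheel, stroke by stroke, until the black pointer of the moving jaw stands over the orange band of the gauge mark, then take the finger away. Only roll the wheel: do not pinch it between the fingers, do not press hard, do not touch the moving jaw, and leave the lens between the jaws and the things round the jig where they are.

Things in the scene. Friction and masses are not known exactly. Their poses are not given: they have to be found in the camera images.
- jig: aluminium lens jig screwed to the bench, base 100 x 250 x 14 mm (x, y, z). Origin: centre of its underside, on the bench; z up, y along the jaw travel. Knurled wheel at its +y end (left seen from the robot), fixed dark jaw (40 mm high) at its -y end, graduated edge on its -x side. Grey cheeks on both sides of the wheel, to 29 mm from its middle plane, reach 60 mm above the bench.
- wheel: knurled brass wheel, 60 mm diameter, 18 mm wide; origin at its centre, on its axle, which lies along the jig's x at jig (0, 75, 52) mm. Rolling its top towards the jig's -y closes the jaws, towards +y opens them: 1 rad, 30 mm of travel at the rim, moves the jaw 8 mm. It turns easily (about 1 N at the rim), stays where it is left, and has stops 3.75 rad apart. Its axes turn with it.
- wheel_top (a point): topmost point of the wheel's rim, 82 mm above the bench, in its middle plane; does not turn with the wheel. Pressed from above, the sprung head (cheeks, wheel, moving jaw) yields up to 6 mm: about 2 N to start, 1.5 N more per mm, 11 N at its stop; a fingertip pressed 3 to 4 mm down and moved level along the jig's y rolls it by friction, about 35 mm in one stroke centred here.
- jaw: the moving dark jaw with white lining, 50 x 14 x 22 mm, top 44 mm above the bench, carried on two steel rods from the cheeks and driven along the jig's y by the wheel; it dips with the head. Origin: centre of its underside, 22 mm above the bench, level in y with the pointer. Starts 5 to 26 mm to the +y side of the mark. Not to be touched.
- pointer (a point): tip of the black pointer, 2.4 mm wide, fixed to the moving jaw; it reaches out towards the jig's -x over the graduated edge, 26 mm above the bench.
- gauge_mark: black clip 18 mm wide (y), 16 mm deep, 4 mm high, fixed on the graduated edge of the jig, under the pointer's path, with an orange band 5 mm wide (y) across its middle. Origin: centre of the band, on the base plate; axes as the jig's. The pointer is over the band when it lies within 2.5 mm of this origin along y.
- lens: loose lens in a black threaded ring, 33 mm diameter, 10 mm high, lying between the jaws on the base plate; origin at the centre of its underside. With the pointer on the mark the jaws still clear it.
- blue_bottle: loose glass vial with blue screw cap, 42 mm diameter, 86 mm high, behind the jig; origin at the centre of its underside
- post: loose black post holder, 25 x 40 mm, 52 mm high, behind the jig's wheel end; origin at the centre of its underside
- cap: loose black dust cap, 31 mm diameter, 12 mm high, on the robot's side of the jig; origin at the centre of its underside
Not all that is in view belongs to the job. Of the things like the blue_bottle, leave any that is green; of the rest the smaller one is meant. Of the things that look like the post, the larger one is meant.

How it is judged:
On the way:
1. a fingertip presses on the wheel (contact force between the fingers and wheel above 0.5 N), for 0.1 s.
At the end, for the whole second after the job is handed in: the pointer rests over the orange band (within 2.5 mm of its middle), the lens lies within 6 mm of where it was, and the vial, post holder and dust cap stand upright within 20 mm of where they were (y of pointer in the frame of gauge_mark between -0.0025 and 0.0025 m and linear speed of jaw below 0.003 m/s and distance of lens from where it was at the start of the episode below 0.006 m and distance of each of blue_bottle, post, cap from where it was at the start of the episode below 0.02 m and angle between each of blue_bottle, post, cap's own z axis and vertical below 0.3 rad); the robot touches nothing.
It fails at once if the moving jaw is pushed by the robot (contact force between any of the fingers, the arm and jaw above 1 N).
It fails at once if the wheel is taken between the fingers (the grasp point comes inside its rim) (distance between the grasp point and wheel below 0.029 m).
It fails at once if the wheel is pressed hard (over 40 N) (contact force between the fingers and wheel above 40 N).
It fails at once if the lens is moved more than 6 mm (distance of lens from where it was at the start of the episode above 0.006 m).
It fails at once if the vial, post holder or dust cap is moved more than 20 mm (distance of any of blue_bottle, post, cap from where it was at the start of the episode above 0.02 m).
It also fails if it takes over 45 s, if anything falls off the work surface, if the arm or the gripper's body presses on something with over 40 N, if the wrist force passes 120 N, or if a joint passes its speed limit or range.

## Robot

A 6-joint arm with a two-finger parallel gripper is mounted at the origin on a cart in front of the work surface, level with it; the furniture and walls round the work are solid. World frame = base frame: x ahead of the robot, y to its left, z up, the work surface at z = 0. Lengths are in m, angles in rad, forces in N, time in s.
With the tool pointing down it reaches from about 0.4 to 0.925 m from the base axis. Payload 3.4 kg.
Tool frame: the origin (TCP) lies on the centre line of the jaws, within the pads' length; the fingertips stand tips_ahead ahead of it and the grasp point (between the pads) lies 8 mm behind it (tips_ahead is the distance from the TCP to the fingertips, in m); z points along the fingers, y is the line along which they close (so a half turn about z gives the same grasp; the last joint's range is limited). The gripper opens to 85 mm and grips with 20 to 120 N. Pads are 22 mm wide; open, the fingers measure 114 mm over their backs; the gripper's body (76 mm by 85 mm) begins 54 mm behind the grasp point. The pads swing forward as they close: fully open they stand 13 mm farther back than shut.
Start: joints at [-1.331, 0.307, 1.506, -0, 1.328, -0.073], TCP at [0.177, -0.547, 0.221] pointing down, gripper open.
Joint ranges: [-3.12, 3.12], [-1.05, 2.28], [0.14, 2.33], [-1.42, 4.57], [0.1, 2.73], [-2.68, 2.68]. Speed limits (rad/s): [2.57, 2.57, 3.14, 3.14, 3.14, 3.14].

## Interface

Orientations are given as a unit quaternion [w, x, y, z].
In Python, from plant import observe, get_image, camera_params, job_done, tips_ahead gives the robot as it stands.
- The arm moves only by the tool move_arm, never from a script. Its argument "rows" is a list of rows, each a list of 5 numbers: the finger opening in cm, from 0 to 8.54, then the shift along the tool's x, y, z in cm, then the turn about the tool's z in rad. A call has 1 to 12 rows; each row shifts and turns the commanded pose from where the row before left it, along the tool's axes as they then stand; what a row does not reach is not made up. A row lasts 1/8 s, in which the tool goes at most 62.5 mm and 10.7 degrees, less where a joint would pass 70% of its speed; a pose out of reach is approached as far as the arm can. A call with a gripper value outside its range is refused whole. The fingers move at their own pace and stop on an object; "squeeze" is the grip in N (left out, the last holds). Time passes only in rows, so rows that do not move let the fingers close. It gives the time, the measured TCP pose, the force, the opening and the grip force at its end, in the units of the state.
- observe(): the state, without advancing time (a new reading comes with each control period).
- get_image(name): name is "scene" or "top"; returns (picture, depth): 420x560x3 uint8, blue, green, red; 420x560 float32, m along the optical axis (not along the pixel's ray), 0 where there is no reading.
- camera_params(name): a dict with "fx", "fy", "cx", "cy" (pixels), "k1" (the pictures are not rectified: a ray, as slopes to the right and down, at radius r is drawn at 1 + k1 r^2 times it, then the intrinsics apply), "origin" and "rotation" of the camera in the world. Camera axes: x right, y down, z forward; pixel columns grow to the right and rows downward; lengths in m; the calibration is good to about 2 mm. A picture is of the moment at which its call begins. camera_params takes no time and is no camera call.
- job_done(): hands the job in; it is judged then, once.
The state is a dict: "time_s": time; "joints": joint angles; "joint_vel": joint speeds; "tau": joint torques, N m; "tcp_pos": TCP position; "eef_rot": TCP orientation; "wrist_force": force on the tool from outside, world axes, zero at the start; "wrist_torque": the same for the moment, N m; "gripper_width": opening from 0.0 (shut) to 1.0 (fully open); "grip_force": force on a finger pad.
Only numpy, scipy, OpenCV 4.12 (cv2) and the standard library are available. Lean on these libraries where they do the work, as an engineer would, in place of code of your own. Each camera call takes 0.05 s, during which the arm holds its last target. There are 200 camera calls.

## Working session

There is one attempt and no reset: what is moved stays moved. The work goes in short steps, Python scripts to look and compute and a tool call to move; the robot and the scene stay as the last step left them, time stands still between calls to the robot, and variables do not carry over. Pictures are saved under pics/ and viewed, at most 10 in all, crops included, and the job is handed in when it is done.

Besides the shell and the picture viewer there is one more tool, called after ">>>" as name(argument=value, ...), one argument or row to a line, values as JSON. move_arm: Moves the arm, as the interface text tells. Its arguments: {"type":"object","properties":{"rows":{"type":"array","items":{"type":"array","items":{"type":"number"}}},"squeeze":{"type":"number"}},"required":["rows"]}

```bash
mkdir -p pics; cat > h.py <<'E'
import numpy as np, cv2
from plant import *
def ray(n,u,v):
    p=camera_params(n); a,b=(u-p['cx'])/p['fx'],(v-p['cy'])/p['fy']
    x,y=a,b
    for _ in range(20):
        s=1+p['k1']*(x*x+y*y); x,y=a/s,b/s
    return np.array(p['origin']),np.array(p['rotation'])@np.array([x,y,1.])
def onplane(n,u,v,z):
    o,d=ray(n,u,v); return o+d*(z-o[2])/d[2]
def pt(n,u,v,dep):
    o,d=ray(n,u,v); return o+d*dep
def proj(n,P):
    p=camera_params(n); c=np.array(p['rotation']).T@(np.array(P)-p['origin']); x,y=c[:2]/c[2]; s=1+p['k1']*(x*x+y*y)
    return p['fx']*x*s+p['cx'],p['fy']*y*s+p['cy']
E
python3 - <<'E'
from h import *
for n in('scene','top'):
    im,d=get_image(n); cv2.imwrite(f'pics/{n}0.png',im); np.save(f'{n}0.npy',d); p=camera_params(n); print(n,p['origin'],np.round(p['rotation'],3).tolist(),p['fx'],p['k1'])
o=observe();print(tips_ahead() if callable(tips_ahead) else tips_ahead,o)
E
```

```text
scene [1.14695128 0.19213849 1.03951998] [-0.157, 0.565, 0.782, -0.214] 529.1388637239444 0.020670932767379666
top [0.49774027 0.00564463 0.91524217] [-0.032, 0.71, -0.702, 0.045] 431.1438268885378 -0.1274838300010032
0.011 {'time_s': 0.1, 'joints': array([-1.33149284e+00,  3.07495694e-01,  1.50750654e+00, -3.46316257e-05,
        1.32841769e+00, -7.35336680e-02]), 'joint_vel': array([ 1.86199652e-05,  5.05568639e-04, -2.28174640e-03, -6.12264388e-04,
        6.80867494e-05, -8.92936563e-04]), 'tau': array([ 2.71640019e-04, -4.58527887e+01, -2.52608335e+01, -2.14562004e-05,
        5.51081976e-03,  5.07519530e-06]), 'tcp_pos': array([ 0.1767574 , -0.54649375,  0.21988827]), 'eef_rot': array([-9.09110706e-04,  9.87790474e-01,  1.55785570e-01, -9.23883446e-05]), 'wrist_force': array([-0.11304369,  1.04354921,  1.09336027]), 'wrist_torque': array([0.02334992, 0.03120548, 0.01811217]), 'grip_force': 0.0, 'gripper_width': 1.0019023485758634}
```

View pics/scene0.png

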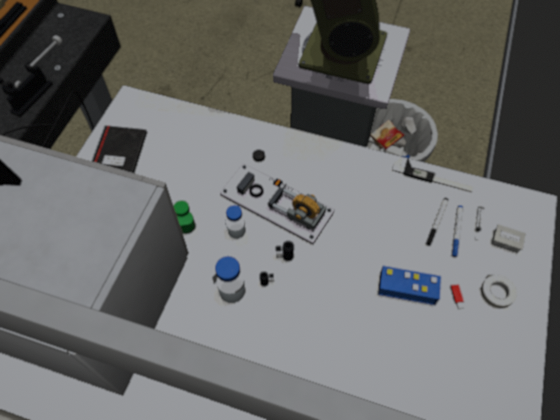

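View pics/top0.png

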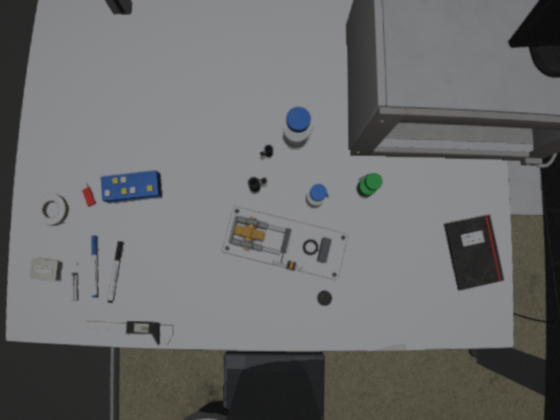

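The scene view shows the jig at (278,202). In the top view it is at (285,242), with the brass wheel at (249,232), the orange mark at (292,265) and the lens at (311,247). What could be confused, in the top view:
- **Vials:** small blue (318,195), large blue (298,125), green (370,184). The small blue one is meant.
- **Posts:** larger (256,185), smaller (267,152). The larger one is meant.
- **Dust cap:** (325,298).

The camera rotation is a quaternion, so I'll fix the helper and check a close crop.

```bash
sed -i "s/np.array(p\['rotation'\])/R(p)/g" h.py; cat >> h.py <<'E'
from scipy.spatial.transform import Rotation
def R(p): return Rotation.from_quat(p['rotation'],scalar_first=True).as_matrix()
E
python3 - <<'E'
from h import *
a=cv2.imread('pics/top0.png')[195:305,205:365]; b=cv2.imread('pics/scene0.png')[140:250,205:365]
c=np.vstack([cv2.resize(x,None,fx=2.7*1.0,fy=2.7,interpolation=cv2.INTER_CUBIC) for x in(a,b)])
c=np.hstack([cv2.resize(x,(400,275),interpolation=cv2.INTER_CUBIC) for x in (a,b)])
c=np.vstack([cv2.resize(x,(432,297),interpolation=cv2.INTER_CUBIC) for x in (a,b)])
cv2.imwrite('pics/crop0.png',c)
im=cv2.imread('pics/top0.png'); d=np.load('top0.npy')
hsv=cv2.cvtColor(im,cv2.COLOR_BGR2HSV)
m=cv2.inRange(hsv,(8,120,60),(28,255,255)); m[:195]=0;m[290:]=0;m[:,:215]=0;m[:,350:]=0
n,l,s,ce=cv2.connectedComponentsWithStats(m)
for i in range(1,n):
    if s[i,4]>5:
        print(s[i],ce[i],np.median(hsv[l==i],0)); 
        v,u=np.where(l==i); P=np.array([pt('top',x,y,d[y,x]) for x,y in zip(u,v)]); print(np.median(P,0),P.max(0),P.min(0))
for (u,v) in [(229,246),(236,210),(344,237),(331,275)]: print(onplane('top',u,v,.014))
E
```

```text
[235 225  29  16 290] [248.98965517 232.48275862] [ 19. 146. 119.]
[0.55211302 0.05442894 0.07873115] [0.56856181 0.08345185 0.91524217] [0.49774027 0.00564463 0.03364288]
[289 262   4   7  21] [290.80952381 265.14285714] [ 19. 147. 110.]
[ 0.48976593 -0.02999905  0.01908631] [ 0.49599736 -0.02587247  0.02187592] [ 0.48356191 -0.03224601  0.01542411]
[0.52755288 0.09958076 0.014     ]
[0.60337875 0.0866376  0.014     ]
[ 0.54936259 -0.14121781  0.014     ]
[ 0.46973883 -0.1138804   0.014     ]
```

View pics/crop0.png

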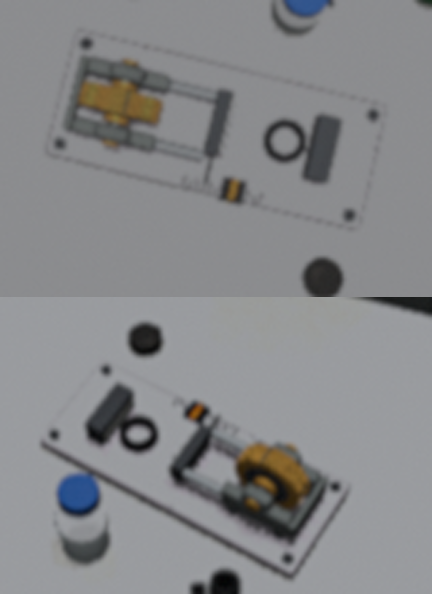

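The crop (2.7x) confirms the jig. The wheel is at crop (120,102), the pointer tip at about (208,180) and the orange band at (233,190). The base corners are at (80,29), (47,153), (386,104) and (357,229). The pointer is on the wheel (+y) side of the mark.

```bash
python3 - <<'E'
from h import *
f=lambda x,y:(205+(x+.5)/2.7-.5,195+(y+.5)/2.7-.5)
C=np.array([onplane('top',*f(*c),.014) for c in [(80,29),(47,153),(386,104),(357,229)]])
S=np.array([onplane('top',*f(*c),.014) for c in [(86,43),(60,144),(373,115),(349,215)]])
for X in(C,S):
    ey=(X[0]+X[1]-X[2]-X[3])/2; ex=(X[0]+X[2]-X[1]-X[3])/2
    print('cen',X.mean(0),'len',np.linalg.norm(ey),np.linalg.norm(ex),'yaw',np.arctan2(-ey[0],ey[1]),np.arctan2(ex[1],ex[0]))
c=C.mean(0); yaw=np.arctan2(-ey[0],ey[1])
Y=np.array([-np.sin(yaw),np.cos(yaw),0]);X=np.array([Y[1],-Y[0],0])
im=cv2.imread('pics/top0.png'); hsv=cv2.cvtColor(im,cv2.COLOR_BGR2HSV)
print('wheel pred',c+.075*Y, 'meas(blob, z~.07)',onplane('top',248.99,232.48,.07), 'proj',proj('top',(c+.075*Y)*[1,1,0]+[0,0,.07]))
b=onplane('top',290.8,265.1,.018);p=onplane('top',*f(208,180),.026)
print('band',(b-c)@X,(b-c)@Y,'ptr',(p-c)@X,(p-c)@Y)
# other views: band and wheel blob in scene
im=cv2.imread('pics/scene0.png'); hsv=cv2.cvtColor(im,cv2.COLOR_BGR2HSV); m=cv2.inRange(hsv,(8,120,60),(28,255,255))
n,l,s,ce=cv2.connectedComponentsWithStats(m[140:250,205:365])
for i in range(1,n):
    if s[i,4]>5: print(s[i],ce[i]+[205,140],onplane('scene',*(ce[i]+[205,140]),.018))
d=np.load('scene0.npy')
for u in range(296,320,3):print([np.round(pt('scene',u,v,d[v,u])-0,3).tolist() for v in (196,200,)])
E
```

```text
cen [ 0.53678675 -0.01777491  0.014     ] len 0.24610481382240662 0.09959931409691805 yaw -0.22808836847931954 -0.23316051240025792
cen [ 0.53633407 -0.0173647   0.014     ] len 0.23018217945995745 0.08035090398898088 yaw -0.2310579284040415 -0.2328067538346758
wheel pred [0.55396231 0.05523194 0.014     ] meas(blob, z~.07) [0.55275319 0.05509255 0.07      ] proj (np.float64(248.93073710220165), np.float64(231.86407091603672))
band -0.043249593328153486 -0.02237602916958345 ptr -0.04027493557593567 -0.0021116055322846004
[70 40  5  5 20] [277.05 182.1 ] [ 0.49099544 -0.03095709  0.018     ]
[ 88  55  27  20 211] [307.72037915 202.78199052] [0.52282524 0.05321103 0.018     ]
[94 66  8  7 31] [302.77419355 208.51612903] [0.54095849 0.0470092  0.018     ]
[91 75  5  4 13] [298.         216.38461538] [0.56404232 0.04290763 0.018     ]
[[0.545, 0.031, 0.069], [0.56, 0.035, 0.077]]
[[0.548, 0.038, 0.076], [0.562, 0.042, 0.083]]
[[0.547, 0.045, 0.078], [0.561, 0.049, 0.085]]
[[0.548, 0.051, 0.082], [0.557, 0.054, 0.082]]
[[0.547, 0.058, 0.084], [0.554, 0.06, 0.081]]
[[0.53, 0.061, 0.062], [0.552, 0.066, 0.08]]
[[0.524, 0.066, 0.055], [0.537, 0.07, 0.06]]
[[0.488, 0.066, 0.002], [0.497, 0.069, -0.001]]
```

Everything agrees: wheel at about (0.5535, 0.0552), yaw -0.231, and the jaw needs about -20 mm, so about 76 mm at the rim. I'll shut the gripper, turn +0.544 so that tool x lies along jig x and tool +y along jig -y, then move above the wheel.

>>> move_arm(
  rows=[
    [0, 0, 0, 0, 0.136],
    [0, 0, 0, 0, 0.136],
    [0, 0, 0, 0, 0.136],
    [0, 0, 0, 0, 0.136],
    [0, 0, 0, 0, 0],
  ],
  squeeze=20,
)

```text
time_s: 0.72
tcp_pos: [0.1768, -0.5467, 0.2202]
eef_rot: [-0.001, 0.993, -0.115, -0.0]
wrist_force: [-0.4, 0.5, 0.7]
gripper_width: -0.002
grip_force: 0.0
```

>>> move_arm(
  rows=[
    [0, 1.9, -5.7, 0, 0],
    [0, 1.9, -5.7, 0, 0],
    [0, 1.9, -5.7, 0, 0],
    [0, 1.9, -5.7, 0, 0],
    [0, 1.9, -5.7, 0, 0],
    [0, 1.9, -5.7, 0, 0],
    [0, 1.9, -5.7, 0, 0],
    [0, 1.9, -5.7, 0, 0],
    [0, 1.9, -5.7, 0, 0],
    [0, 1.9, -5.7, 0, 0],
    [0, 1.9, -5.7, 0, 0],
    [0, 1.9, -5.7, 0, 0],
  ],
)

```text
time_s: 2.22
tcp_pos: [0.5563, 0.0683, 0.2206]
eef_rot: [0.0, 0.994, -0.114, 0.0]
wrist_force: [0.4, -0.9, 0.4]
gripper_width: -0.002
grip_force: 0.0
```

>>> move_arm(
  rows=[
    [0, 0, 0, 0, 0],
    [0, 0, 0, 0, 0],
  ],
)

```text
time_s: 2.48
tcp_pos: [0.5548, 0.0663, 0.2201]
eef_rot: [0.001, 0.993, -0.114, -0.001]
wrist_force: [-0.7, -1.0, 0.0]
gripper_width: 0.002
grip_force: 0.0
```

```bash
cat >> h.py <<'E'
Wc=np.array([.5535,.0552]);YAW=-.231;JY=np.array([-np.sin(YAW),np.cos(YAW)]);JX=np.array([JY[1],-JY[0]])
def st():
    o=observe();d=o['tcp_pos'][:2]-Wc;x=Rotation.from_quat(o['eef_rot'],scalar_first=True).as_matrix()
    print('t',o['time_s'],'rel wheel X,Y mm',d@JX*1e3,d@JY*1e3,'tip z',o['tcp_pos'][2]-.011,'yaw',np.arctan2(x[1,0],x[0,0]),'zax',x[:,2],'F',o['wrist_force'],'w',o['gripper_width'])
E
python3 -c "
from h import *
st();print(tips_ahead() if callable(tips_ahead) else tips_ahead)"
```

```text
t 2.475 rel wheel X,Y mm -1.2778389371770476 11.095096182954629 tip z 0.20910879007256603 yaw -0.22867484464893229 zax [-1.87602198e-03 -7.93824711e-04 -9.99997925e-01] F [-0.66772071 -0.97653986  0.03228156] w 0.002289402885621838
0.011
```

>>> move_arm(
  rows=[
    [0, 0.1, -0.6, 3.5, 0],
    [0, 0, 0, 3.5, 0],
    [0, 0, 0, 3.5, 0],
    [0, 0, 0, 0.5, 0],
    [0, 0, 0, 0.3, 0],
    [0, 0, 0, 0, 0],
  ],
)

```text
time_s: 3.22
tcp_pos: [0.5589, 0.0716, 0.1091]
eef_rot: [-0.0, 0.993, -0.116, 0.001]
wrist_force: [0.3, -0.4, 0.3]
gripper_width: -0.003
grip_force: 0.0
```

>>> move_arm(
  rows=[
    [0, 0, 0, 0.4, 0],
    [0, 0, 0, 0.3, 0],
    [0, 0, 0, 0.2, 0],
    [0, 0, 0, 0, 0],
  ],
)

```text
time_s: 3.72
tcp_pos: [0.5578, 0.0721, 0.0985]
eef_rot: [0.0, 0.993, -0.115, -0.0]
wrist_force: [0.7, -0.5, -0.1]
gripper_width: -0.001
grip_force: 0.0
```

>>> move_arm(
  rows=[
    [0, 0, 0, 0.2, 0],
    [0, 0, 0, 0.2, 0],
    [0, 0, 0, 0, 0],
  ],
)

```text
time_s: 4.1
tcp_pos: [0.5577, 0.072, 0.0944]
eef_rot: [0.0, 0.993, -0.115, -0.0]
wrist_force: [0.5, 0.6, -0.2]
gripper_width: -0.003
grip_force: 0.0
```

```bash
python3 -c "
from h import *
st()"
```

```text
t 4.1 rel wheel X,Y mm 0.2637472577152004 17.370219595499243 tip z 0.08343455260956045 yaw -0.23118246119956723 zax [-5.89311223e-04 -3.33028653e-05 -9.99999826e-01] F [ 0.4796614   0.57599157 -0.18933926] w -0.00310035386249961
```

>>> move_arm(
  rows=[
    [0, 0, 0, 0.2, 0],
    [0, 0, 0, 0.2, 0],
    [0, 0, 0, 0.1, 0],
    [0, 0, 0, 0, 0],
  ],
)

```text
time_s: 4.6
tcp_pos: [0.5579, 0.072, 0.0896]
eef_rot: [0.0, 0.993, -0.115, -0.0]
wrist_force: [-0.6, 0.6, 0.1]
gripper_width: -0.002
grip_force: 0.0
```

Tip at 78.6 mm, 3.4 mm below the top, as the note asks. Stroking level now.

>>> move_arm(
  rows=[
    [0, 0, 0.4, 0, 0],
    [0, 0, 0.4, 0, 0],
    [0, 0, 0.4, 0, 0],
    [0, 0, 0.4, 0, 0],
    [0, 0, 0, 0, 0],
  ],
)

```text
time_s: 5.22
tcp_pos: [0.5542, 0.0561, 0.0897]
eef_rot: [-0.0, 0.993, -0.116, -0.0]
wrist_force: [0.4, -0.4, 1.0]
gripper_width: 0.003
grip_force: 0.0
```

```bash
python3 -c "
from h import *
st()"
```

```text
t 5.225 rel wheel X,Y mm 0.4518658732454534 1.0305761833366887 tip z 0.07873665762643843 yaw -0.2317938200192286 zax [-5.98835521e-05  2.05875119e-05 -9.99999998e-01] F [ 0.38556975 -0.37757542  1.04903706] w 0.003193425357626613
```

>>> move_arm(
  rows=[
    [0, 0, 0, 0.1, 0],
    [0, 0, 0, 0.1, 0],
    [0, 0, 0, 0, 0],
  ],
)

```text
time_s: 5.6
tcp_pos: [0.5542, 0.0566, 0.0876]
eef_rot: [-0.0, 0.993, -0.115, -0.0]
wrist_force: [0.4, -0.2, 0.2]
gripper_width: 0.001
grip_force: 0.0
```

```bash
python3 - <<'E'
from h import *
st()
a,da=get_image('top'); b,db=get_image('scene')
cv2.imwrite('pics/c1.png',np.vstack([cv2.resize(x,(432,297),interpolation=cv2.INTER_CUBIC) for x in (a[195:305,205:365],b[140:250,205:365])]))
E
```

```text
t 5.6 rel wheel X,Y mm 0.3465810281987784 1.5224520648325814 tip z 0.07656153036415901 yaw -0.23106300716860143 zax [-2.75062128e-04  3.43125929e-05 -9.99999962e-01] F [ 0.4259457  -0.20403198  0.24940018] w 0.0006717739107251412
```

View pics/c1.png

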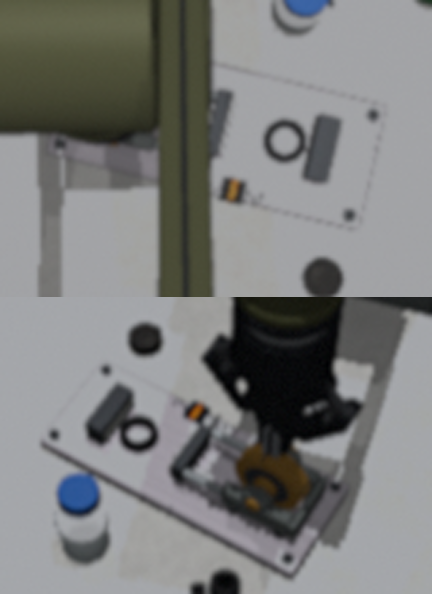

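The scene crop shows the shut fingertips at about (275,440), just above the wheel top. The jaw seems not to have moved and there is no force yet. I'll compare the fingertips with the wheel top in the picture.

```bash
python3 - <<'E'
from h import *
g=lambda P:((np.array(proj('scene',P))-[205,140]+.5)*2.7).round(1)
t=observe()['tcp_pos']
print('tcp',g(t),'tip',g(t-[0,0,.011]),'wheeltop',g([*Wc,.082]),'top sides',g([*(Wc+.009*JX),.082]),g([*(Wc-.009*JX),.082]),'cen',g([*Wc,.052]))
b,db=get_image('scene')
for v in range(184,206,2): print(v,[(round(float(q[0]),3),round(float(q[1]),3),round(float(q[2]),3)) for q in [pt('scene',u,v,db[v,u]) for u in (300,305,310)]])
E
```

```text
tcp [275.4 157.4] tip [274.8 164.9] wheeltop [273.7 160. ] top sides [267.9 168.2] [279.3 151.9] cen [272.1 179.8]
184 [(0.562, 0.043, 0.145), (0.56, 0.052, 0.146), (0.575, 0.066, 0.174)]
186 [(0.566, 0.044, 0.144), (0.561, 0.053, 0.141), (0.574, 0.066, 0.166)]
188 [(0.56, 0.042, 0.126), (0.562, 0.054, 0.135), (0.569, 0.066, 0.151)]
190 [(0.559, 0.043, 0.118), (0.565, 0.054, 0.132), (0.568, 0.066, 0.142)]
192 [(0.557, 0.042, 0.108), (0.564, 0.055, 0.123), (0.564, 0.065, 0.129)]
194 [(0.543, 0.039, 0.077), (0.565, 0.055, 0.118), (0.564, 0.066, 0.122)]
196 [(0.547, 0.04, 0.076), (0.566, 0.056, 0.112), (0.564, 0.066, 0.114)]
198 [(0.554, 0.042, 0.08), (0.566, 0.056, 0.104), (0.565, 0.067, 0.108)]
200 [(0.558, 0.044, 0.079), (0.558, 0.054, 0.083), (0.554, 0.065, 0.083)]
202 [(0.56, 0.044, 0.074), (0.562, 0.056, 0.082), (0.555, 0.065, 0.077)]
204 [(0.559, 0.044, 0.064), (0.564, 0.057, 0.078), (0.562, 0.067, 0.08)]
```

>>> move_arm(
  rows=[
    [0, 0, 0, 0.1, 0],
    [0, 0, 0, 0.1, 0],
    [0, 0, 0, 0, 0],
  ],
)

```text
time_s: 6.12
tcp_pos: [0.5542, 0.0565, 0.0856]
eef_rot: [0.0, 0.993, -0.115, -0.0]
wrist_force: [0.7, 0.2, -0.3]
gripper_width: -0.003
grip_force: 0.0
```

No contact yet, and the depth picture shows the fingertips higher than tips_ahead suggests. I'll go down in small steps, watching the force. The grasp point still has ample margin.

>>> move_arm(
  rows=[
    [0, 0, 0, 0.1, 0],
    [0, 0, 0, 0.1, 0],
    [0, 0, 0, 0, 0],
  ],
)

```text
time_s: 6.5
tcp_pos: [0.5542, 0.0565, 0.0836]
eef_rot: [-0.0, 0.993, -0.115, -0.0]
wrist_force: [-0.5, -0.2, -0.4]
gripper_width: -0.003
grip_force: 0.0
```

```bash
python3 - <<'E'
from h import *
st(); st()
a,da=get_image('scene')
cv2.imwrite('pics/c2.png',cv2.resize(a[160:230,250:350],(800,560),interpolation=cv2.INTER_CUBIC))
E
```

```text
t 6.5 rel wheel X,Y mm 0.38075466265712804 1.3872108178057792 tip z 0.07259856110753728 yaw -0.23126144164384912 zax [-2.21112657e-04  2.79411787e-05 -9.99999975e-01] F [-0.45408774 -0.19820835 -0.426155  ] w -0.002692541824394011
t 6.5 rel wheel X,Y mm 0.38075466265712804 1.3872108178057792 tip z 0.07259856110753728 yaw -0.23126144164384912 zax [-2.21112657e-04  2.79411787e-05 -9.99999975e-01] F [-0.45408774 -0.19820835 -0.426155  ] w -0.002692541824394011
```

View pics/c2.png

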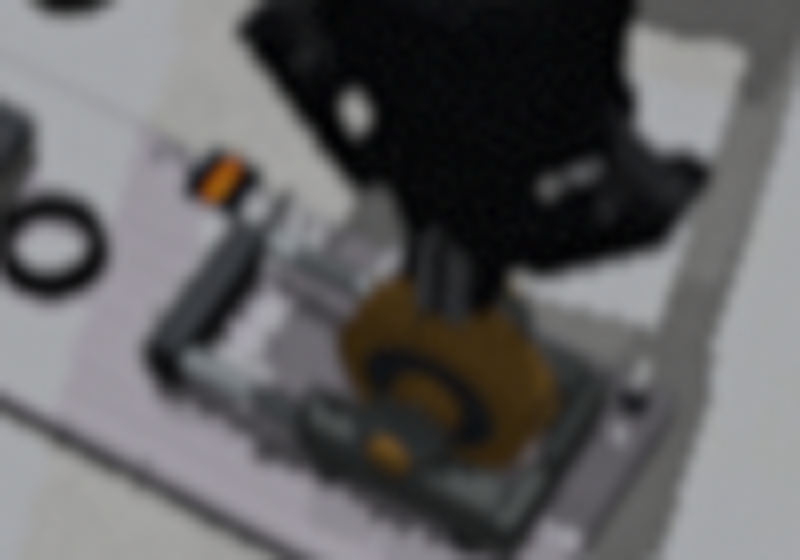

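The crop shows the two shut fingertips ending near (450,315), right over the wheel's rim, with the pointer still at about (280,205). The wrist force still reads zero, so I'll continue down slowly.

>>> move_arm(
  rows=[
    [0, 0, 0, 0.1, 0],
    [0, 0, 0, 0.1, 0],
    [0, 0, 0, 0, 0],
  ],
)

```text
time_s: 6.92
tcp_pos: [0.5542, 0.0565, 0.0816]
eef_rot: [0.0, 0.993, -0.115, -0.0]
wrist_force: [-0.6, 0.3, 0.4]
gripper_width: -0.002
grip_force: 0.0
```

```bash
python3 - <<'E'
from h import *
st(); b,db=get_image('scene')
for v in range(190,206,1): print(v,[(round(float(q[0]),3),round(float(q[1]),3),round(float(q[2]),3)) for q in [pt('scene',u,v,db[v,u]) for u in (304,306,308)]],b[v,306])
E
```

```text
t 6.925 rel wheel X,Y mm 0.346469251555109 1.393292583176271 tip z 0.07057896051591891 yaw -0.23119914627194807 zax [-2.91171805e-04  2.28477426e-07 -9.99999958e-01] F [-0.56264661  0.30957488  0.37202366] w -0.0023404171046214803
190 [(0.563, 0.052, 0.129), (0.566, 0.057, 0.134), (0.568, 0.061, 0.139)] [15 13 12]
191 [(0.564, 0.052, 0.126), (0.566, 0.057, 0.131), (0.57, 0.062, 0.14)] [23 22 20]
192 [(0.565, 0.053, 0.125), (0.565, 0.057, 0.126), (0.57, 0.062, 0.136)] [34 33 32]
193 [(0.565, 0.053, 0.12), (0.566, 0.058, 0.125), (0.563, 0.061, 0.122)] [41 39 38]
194 [(0.564, 0.053, 0.114), (0.565, 0.057, 0.119), (0.563, 0.061, 0.118)] [42 41 40]
195 [(0.563, 0.053, 0.11), (0.567, 0.058, 0.119), (0.564, 0.061, 0.115)] [44 42 41]
196 [(0.566, 0.054, 0.11), (0.567, 0.058, 0.115), (0.563, 0.061, 0.109)] [44 42 41]
197 [(0.564, 0.053, 0.105), (0.565, 0.058, 0.108), (0.562, 0.062, 0.105)] [44 43 41]
198 [(0.564, 0.054, 0.1), (0.567, 0.059, 0.107), (0.564, 0.062, 0.104)] [46 44 42]
199 [(0.566, 0.054, 0.099), (0.568, 0.059, 0.104), (0.561, 0.062, 0.096)] [45 42 42]
200 [(0.557, 0.052, 0.081), (0.566, 0.059, 0.097), (0.554, 0.06, 0.081)] [40 45 49]
201 [(0.562, 0.054, 0.085), (0.558, 0.057, 0.081), (0.559, 0.061, 0.084)] [29 44 56]
202 [(0.563, 0.054, 0.082), (0.562, 0.058, 0.083), (0.561, 0.062, 0.083)] [20 45 60]
203 [(0.563, 0.054, 0.078), (0.565, 0.059, 0.085), (0.562, 0.063, 0.081)] [17 44 60]
204 [(0.561, 0.054, 0.071), (0.565, 0.059, 0.08), (0.563, 0.063, 0.079)] [17 41 56]
205 [(0.563, 0.054, 0.071), (0.565, 0.059, 0.077), (0.565, 0.064, 0.079)] [14 34 45]
```

```bash
python3 - <<'E'
from h import *
b,db=get_image('scene')
for v in range(140,204,2):
    r=[]
    for u in (290,300,306,312,322):
        q=pt('scene',u,v,db[v,u]); e=q[:2]-Wc; r.append('%4d %4d %4d'%(e@JX*1e3,e@JY*1e3,q[2]*1e3))
    print(v,' | '.join(r))
cv2.imwrite('pics/c3.png',cv2.resize(b[90:230,220:390],(720,593),interpolation=cv2.INTER_CUBIC).clip(0,85)*3)
E
```

```text
140 -177 -144   -2 |   37   -1  320 |   35    8  324 |   32   18  328 |   19   31  323
142 -170 -140    0 |   36   -2  312 |   35    8  319 |   31   18  321 |   17   31  315
144 -162 -135    3 |   35   -2  306 |   36    9  315 |   30   18  315 |   19   32  312
146 -159 -133    0 |   36   -1  302 |   35    9  309 |   34   20  314 |   17   31  303
148 -156 -131   -2 |   40    0  302 |   35    9  303 |   32   19  306 |   19   32  301
150 -147 -126    2 |   37    0  293 |   37   11  300 |   33   20  302 |   20   33  297
152 -142 -123    2 |   37    0  287 |   37   11  296 |   34   21  298 |   19   33  290
154   19  -30  240 |   37    0  282 |   36   11  288 |   31   20  289 |   20   34  286
156   21  -30  236 |   31   -2  267 |   37   12  284 |   33   21  286 |   11   31  268
158   22  -29  232 |   33   -1  264 |   31    9  269 |   26   18  270 |   13   32  265
160   22  -28  226 |   39    1  267 |   33   10  266 |   28   20  267 |   17   34  265
162    9  -36  199 |   38    0  259 |   36   12  265 |   31   21  266 |   17   35  259
164   11  -34  196 |   37    0  251 |   36   12  259 |  
[... 983 characters left out ...]
 163
188  -45  -65   12 |   12   -9  132 |   11    4  142 |    8   16  147 |   10   38  168
190  -41  -63   11 |    6  -12  115 |   14    5  139 |    7   15  138 |   13   40  166
192  -21  -51   39 |    7  -11  108 |   11    4  127 |    4   14  126 |   14   41  160
194  -19  -50   33 |    8  -10  103 |   12    5  121 |    3   15  118 |  -77    2    1
196  -27  -54   11 |   -2  -16   75 |    9    4  109 |   -1   13  102 |  -72    5    0
198  -22  -51   12 |    3  -12   80 |   10    5  103 |  -20    4   61 |  -68    7   -1
200  -15  -47   16 |    8   -9   80 |   10    5   96 |   -7   11   76 |  -63   10    0
202  -14  -46   10 |    7   -9   71 |    6    4   81 |   -2   13   76 |  -57   13    2
```

View pics/c3.png

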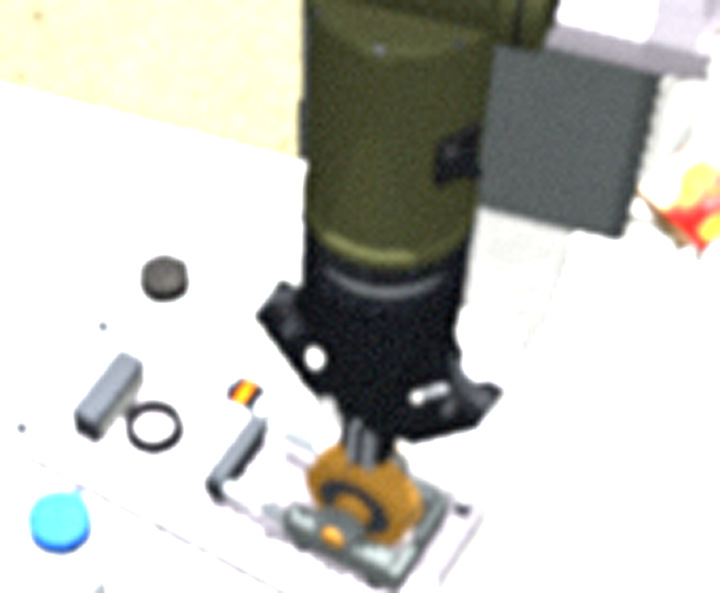

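The brightened crop shows the shut fingers over the wheel, ending near (362,455). Depth puts the tips at z≈95 mm, still about 13 mm above the rim, while the pose and tips_ahead imply 71 mm. Body, pads and tips all sit about 24 mm higher than reported, and zero force agrees. So I trust the picture and force, not the reported z, and keep going down carefully.

>>> move_arm(
  rows=[
    [0, 0, 0, 0.2, 0],
    [0, 0, 0, 0.2, 0],
    [0, 0, 0, 0, 0],
  ],
)

```text
time_s: 7.4
tcp_pos: [0.554, 0.0565, 0.0774]
eef_rot: [0.0, 0.993, -0.115, -0.0]
wrist_force: [-0.2, 1.0, -0.3]
gripper_width: 0.004
grip_force: 0.0
```

```bash
python3 - <<'E'
from h import *
st(); b,db=get_image('scene')
for v in range(197,204):
    r=[]
    for u in range(300,313,2):
        q=pt('scene',u,v,db[v,u]); e=q[:2]-Wc; r.append('%4d %4d %4d'%(e@JX*1e3,e@JY*1e3,q[2]*1e3))
    print(v,' | '.join(r))
E
```

```text
t 7.4 rel wheel X,Y mm 0.23487897788681114 1.375580399383419 tip z 0.0664465118824068 yaw -0.23120351448536755 zax [-5.41901132e-04  6.04594172e-06 -9.99999853e-01] F [-0.16483532  0.98530333 -0.31490473] w 0.003907579994812661
197    2  -12   82 |   10   -4   99 |   10    0  103 |   11    5  109 |    6    7  104 |    7   13  110 |    0   13   99
198    4  -11   80 |   11   -3   97 |   10    0   99 |   11    5  104 |    9    9  104 |    6   12  104 |  -22    3   58
199    6  -10   80 |   12   -2   95 |   12    1   99 |   11    6  102 |    7    8   99 |    8   14  104 |   -6   11   81
200    7  -10   78 |    5   -6   79 |   11    1   93 |   11    6   97 |    5    7   90 |    8   13   99 |   -2   13   84
201    9   -8   78 |    7   -4   79 |    5   -1   79 |   10    6   92 |    3    7   83 |   -1    9   78 |   -2   13   80
202    8   -9   73 |    8   -4   76 |   10    1   83 |    4    3   78 |    5    8   83 |    2   11   82 |   -1   14   79
203    7   -9   67 |   10   -3   75 |    7    0   74 |    7    4   79 |    6    9   81 |    3   12   79 |    0   14   76
```

>>> move_arm(
  rows=[
    [0, 0, 0, 0.2, 0],
    [0, 0, 0, 0.2, 0],
    [0, 0, 0, 0.1, 0],
    [0, 0, 0, 0.1, 0],
    [0, 0, 0, 0, 0],
  ],
)

```text
time_s: 8.07
tcp_pos: [0.5542, 0.0565, 0.0716]
eef_rot: [0.0, 0.993, -0.115, -0.0]
wrist_force: [-0.1, -0.6, 0.4]
gripper_width: -0.004
grip_force: 0.0
```

```bash
python3 - <<'E'
from h import *
st(); b,db=get_image('scene')
for v in range(199,206):
    r=[]
    for u in range(300,313,2):
        q=pt('scene',u,v,db[v,u]); e=q[:2]-Wc; r.append('%4d %4d %4d'%(e@JX*1e3,e@JY*1e3,q[2]*1e3))
    print(v,' | '.join(r))
E
```

```text
t 8.075 rel wheel X,Y mm 0.4369709979423241 1.4096188569178199 tip z 0.060631160763994094 yaw -0.23117896562248147 zax [-1.02520108e-04 -1.05601264e-05 -9.99999995e-01] F [-0.05854491 -0.60118614  0.36350263] w -0.00377796580798742
199    7  -10   82 |   13   -2   97 |   11    1   97 |   12    6  102 |    6    8   96 |    6   12  100 |    0   14   94
200    9   -8   82 |   11   -3   89 |   13    2   97 |   11    6   98 |    8    9   95 |    7   13   98 |   -4   12   80
201    8   -9   76 |    7   -4   79 |   11    1   90 |   12    7   96 |    7    9   90 |    9   14   98 |   -2   13   81
202    8   -9   73 |    9   -4   78 |   10    1   84 |   10    6   89 |    5    8   83 |    0   10   79 |   -1   14   78
203   10   -7   72 |    8   -3   73 |    9    1   78 |    9    5   81 |    7    9   83 |    5   13   83 |    0   15   79
204   10   -8   67 |    9   -3   70 |    8    0   72 |   10    6   79 |    7    9   79 |    5   13   79 |    3   17   80
205    8   -8   60 |    8   -3   65 |    8    1   69 |    9    6   75 |   10   11   79 |    7   14   79 |    2   16   74
```

>>> move_arm(
  rows=[
    [0, 0, 0, 0.1, 0],
    [0, 0, 0, 0.1, 0],
    [0, 0, 0, 0.1, 0],
    [0, 0, 0, 0, 0],
  ],
)

```text
time_s: 8.62
tcp_pos: [0.5545, 0.0565, 0.0691]
eef_rot: [-0.0, 0.993, -0.115, 0.0]
wrist_force: [-1.2, -0.1, 5.9]
gripper_width: 0.002
grip_force: 2.8
```

>>> move_arm(
  rows=[
    [0, 0, 0, 0.1, 0],
    [0, 0, 0, 0.1, 0],
    [0, 0, 0, 0, 0],
  ],
)

```text
time_s: 9.0
tcp_pos: [0.5545, 0.0565, 0.0674]
eef_rot: [-0.0, 0.993, -0.115, 0.0]
wrist_force: [-2.3, -1.1, 8.2]
gripper_width: 0.001
grip_force: 4.1
```

Contact: 8 N, about 4 mm down. Now I roll towards jig -y (tool +y).

>>> move_arm(
  rows=[
    [0, 0, 0.3, -0.05, 0],
    [0, 0, 0.3, 0, 0],
    [0, 0, 0.3, 0, 0],
    [0, 0, 0.3, 0, 0],
    [0, 0, 0.3, 0, 0],
    [0, 0, 0.3, 0, 0],
    [0, 0, 0, 0, 0],
  ],
)

```text
time_s: 9.88
tcp_pos: [0.5502, 0.0386, 0.0676]
eef_rot: [0.0, 0.993, -0.115, 0.0]
wrist_force: [-1.0, -1.2, 4.4]
gripper_width: 0.001
grip_force: 2.5
```

```bash
python3 - <<'E'
from h import *
st(); b,db=get_image('scene')
cv2.imwrite('pics/s1.png',b)
a=cv2.imread('pics/scene0.png')
c=np.hstack([cv2.resize(x[165:225,255:315],(400,400),interpolation=cv2.INTER_CUBIC).clip(0,120)*2 for x in (a,b)])
cv2.imwrite('pics/c4.png',c)
E
```

```text
t 9.875 rel wheel X,Y mm 0.6368104374053608 -16.918372281525503 tip z 0.05656321381775563 yaw -0.23130937794989365 zax [ 4.70040406e-04 -4.25930662e-04 -9.99999799e-01] F [-0.96120761 -1.17402632  4.4103285 ] w 0.0014120659853138118
```

View pics/c4.png

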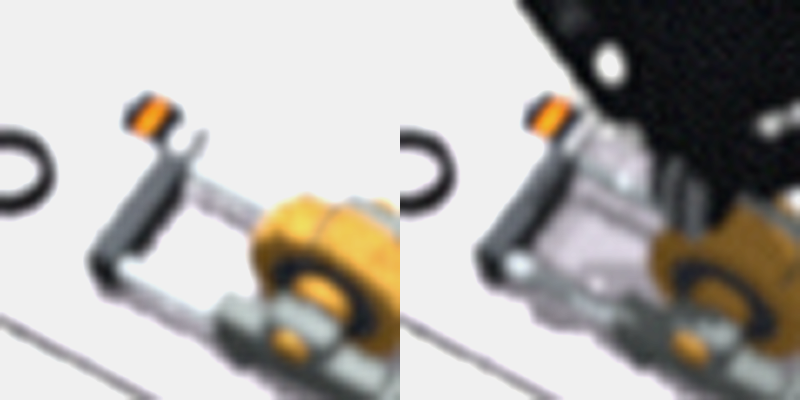

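Side by side (left start, right now), the jaw's near end moved from (95,262) to (485-400,262), towards the mark, which fits the 18 mm roll. Now I lift, go back and make a full stroke.

>>> move_arm(
  rows=[
    [0, 0, 0, -0.6, 0],
    [0, 0, 0, -0.6, 0],
    [0, 0, -1.7, 0, 0],
    [0, 0, -1.7, 0, 0],
    [0, 0, 0, 0.6, 0],
    [0, 0, 0, 0.4, 0],
    [0, 0, 0, 0.2, 0],
    [0, 0, 0, 0, 0],
  ],
)

```text
time_s: 10.92
tcp_pos: [0.5576, 0.0724, 0.0673]
eef_rot: [-0.0, 0.993, -0.116, -0.0]
wrist_force: [-1.7, 3.3, 4.7]
gripper_width: -0.004
grip_force: 2.7
```

```bash
python3 - <<'E'
from h import *
st(); b,db=get_image('scene')
cv2.imwrite('pics/s2.png',b)
E
```

```text
t 10.925 rel wheel X,Y mm 0.04774735563265956 17.648541656614437 tip z 0.05630253097997466 yaw -0.23191173332639664 zax [-6.28439677e-04  9.42697813e-04 -9.99999358e-01] F [-1.69881796  3.27376778  4.6619316 ] w -0.003990369163041877
```

>>> move_arm(
  rows=[
    [0, 0, 0.3, 0, 0],
    [0, 0, 0.3, 0, 0],
    [0, 0, 0.3, 0, 0],
    [0, 0, 0.3, 0, 0],
    [0, 0, 0.3, 0, 0],
    [0, 0, 0, 0, 0],
  ],
)

```text
time_s: 11.72
tcp_pos: [0.5538, 0.0566, 0.0678]
eef_rot: [0.0, 0.993, -0.115, -0.0]
wrist_force: [-3.1, 0.5, 8.2]
gripper_width: -0.003
grip_force: 3.8
```

>>> move_arm(
  rows=[
    [0, 0, 0.3, 0, 0],
    [0, 0, 0.3, 0, 0],
    [0, 0, 0.3, 0, 0],
    [0, 0, 0.3, 0, 0],
    [0, 0, 0.3, 0, 0],
    [0, 0, 0.3, 0, 0],
    [0, 0, 0, 0, 0],
  ],
)

```text
time_s: 12.6
tcp_pos: [0.5497, 0.0385, 0.0674]
eef_rot: [0.001, 0.993, -0.115, -0.0]
wrist_force: [-2.5, -1.2, 4.5]
gripper_width: -0.002
grip_force: 2.7
```

>>> move_arm(
  rows=[
    [0, 0, 0, -0.6, 0],
    [0, 0, 0, -0.6, 0],
    [0, 0, -1.7, 0, 0],
    [0, 0, -1.7, 0, 0],
    [0, 0, 0, 0, 0],
  ],
)

```text
time_s: 13.22
tcp_pos: [0.5586, 0.0749, 0.079]
eef_rot: [-0.0, 0.993, -0.114, 0.0]
wrist_force: [-0.3, -0.7, -0.4]
gripper_width: -0.002
grip_force: 0.0
```

```bash
python3 - <<'E'
from h import *
st(); b,db=get_image('scene');t,dt=get_image('top')
a=cv2.imread('pics/s2.png'); cv2.imwrite('pics/s3.png',b);cv2.imwrite('pics/t3.png',t)
c=np.hstack([cv2.resize(x[165:225,255:315],(400,400),interpolation=cv2.INTER_CUBIC).clip(0,120)*2 for x in (b,)]+[cv2.resize(t[235:285,260:310],(400,400),interpolation=cv2.INTER_CUBIC)])
cv2.imwrite('pics/c5.png',c)
E
```

```text
t 13.225 rel wheel X,Y mm 0.4495772223216038 20.359776433405173 tip z 0.06800488879565685 yaw -0.22870498813046655 zax [ 2.50097519e-04  2.97816187e-04 -9.99999924e-01] F [-0.27452065 -0.67197277 -0.36639513] w -0.0024708792456820945
```

View pics/c5.png

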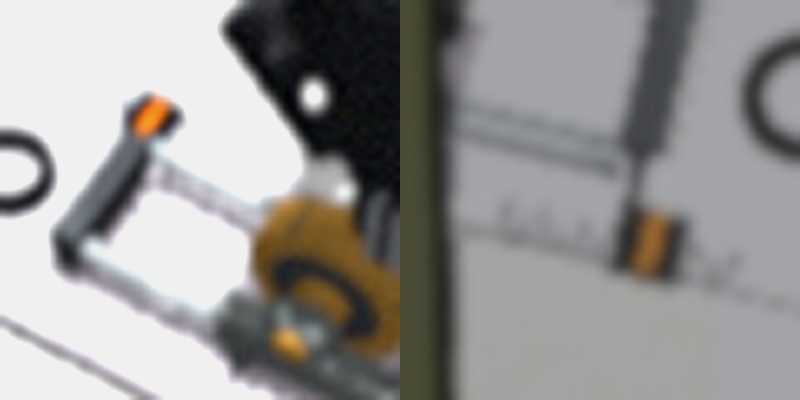

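The top crop (right half, 8x) shows the pointer at (635,185) reaching the black clip just left of the band at (652,245). It is within a few mm, on the +y side. Now the remaining distance.

```bash
cat >> h.py <<'E'
def gap():
    t,_=get_image('top'); h=cv2.cvtColor(t,cv2.COLOR_BGR2HSV); m=cv2.inRange(h,(8,120,60),(28,255,255)); m[:258]=0;m[275:]=0;m[:,:284]=0;m[:,300:]=0
    v,u=np.where(m); b=onplane('top',u.mean(),v.mean(),.018)[:2]
    print('band',u.mean(),v.mean(),(b-Wc)@JY*1e3)
    g=cv2.cvtColor(t,cv2.COLOR_BGR2GRAY).astype(float)
    for r in (256,257,258,259,260):
        x=np.arange(281,299); w=np.clip(np.median(g[r,x])-8-g[r,x],0,None); c=(w*x).sum()/max(w.sum(),1e-6)
        print(r,g[r,x].astype(int).tolist(),c,((onplane('top',c,r,.026)[:2]-Wc)@JY-(b-Wc)@JY)*1e3)
E
python3 -c "
from h import *
gap()"
```

```text
band 290.88 264.88 -97.28919456553022
256 [151, 144, 140, 132, 120, 120, 132, 123, 96, 116, 148, 161, 164, 164, 164, 164, 164, 164] 287.73228346456693 10.95335230225565
257 [162, 160, 159, 156, 146, 139, 142, 126, 100, 126, 156, 163, 164, 164, 164, 164, 163, 165] 288.3961538461538 9.13707468416207
258 [164, 164, 164, 163, 161, 158, 151, 126, 105, 133, 157, 164, 163, 165, 163, 164, 164, 164] 288.85714285714283 7.72640495153197
259 [164, 164, 164, 164, 164, 161, 145, 114, 105, 134, 156, 163, 164, 164, 164, 164, 164, 164] 288.6666666666667 7.616743823991495
260 [164, 163, 164, 164, 163, 158, 131, 92, 90, 119, 141, 153, 158, 159, 160, 162, 163, 164] 288.74525745257455 6.970024249568551
```

About 7 mm remain, so about 26 mm at the rim. I'll make a 25 mm stroke, lift and check.

>>> move_arm(
  rows=[
    [0, 0, 0.4, 0.6, 0],
    [0, 0, 0, 0.4, 0],
    [0, 0, 0, 0.2, 0],
    [0, 0, 0, 0, 0],
  ],
)

```text
time_s: 13.88
tcp_pos: [0.5571, 0.0691, 0.0675]
eef_rot: [-0.0, 0.993, -0.116, -0.0]
wrist_force: [-1.5, 0.7, 5.3]
gripper_width: -0.0
grip_force: 3.0
```

>>> move_arm(
  rows=[
    [0, 0, 0.3, 0, 0],
    [0, 0, 0.3, 0, 0],
    [0, 0, 0.3, 0, 0],
    [0, 0, 0.3, 0, 0],
    [0, 0, 0.3, 0, 0],
    [0, 0, 0.3, 0, 0],
    [0, 0, 0.3, 0, 0],
    [0, 0, 0.2, 0, 0],
    [0, 0, 0.2, 0, 0],
    [0, 0, 0, 0, 0],
  ],
)

```text
time_s: 15.12
tcp_pos: [0.5514, 0.0446, 0.0679]
eef_rot: [-0.0, 0.993, -0.116, 0.0]
wrist_force: [-2.2, 0.5, 6.8]
gripper_width: -0.001
grip_force: 3.4
```

>>> move_arm(
  rows=[
    [0, 0, 0, -0.6, 0],
    [0, 0, 0, -0.6, 0],
    [0, 0, -1.2, -2, 0],
    [0, 0, -1.2, -2, 0],
    [0, 0, 0, 0, 0],
  ],
)

```text
time_s: 15.75
tcp_pos: [0.5586, 0.0687, 0.1207]
eef_rot: [-0.0, 0.993, -0.115, 0.002]
wrist_force: [-0.8, 0.5, 0.0]
gripper_width: -0.001
grip_force: 0.0
```

```bash
python3 -c "
from h import *
gap();st()
t,_=get_image('top');b,_=get_image('scene');cv2.imwrite('pics/c6.png',np.hstack([cv2.resize(b[165:225,255:315],(400,400),interpolation=cv2.INTER_CUBIC).clip(0,120)*2,cv2.resize(t[235:285,260:310],(400,400),interpolation=cv2.INTER_CUBIC)]))"
```

```text
band 290.8125 265.875 -97.6436429853063
256 [152, 148, 143, 139, 132, 128, 125, 122, 129, 145, 147, 122, 108, 134, 154, 160, 163, 166] 290.33846153846156 6.10195565564288
257 [165, 163, 161, 159, 153, 146, 140, 130, 135, 151, 144, 118, 123, 151, 163, 166, 166, 167] 290.8918918918919 4.506773813690704
258 [166, 166, 166, 166, 164, 162, 159, 151, 153, 154, 133, 106, 130, 158, 166, 167, 167, 167] 291.79611650485435 2.2113246572442735
259 [167, 167, 167, 166, 167, 166, 162, 158, 157, 153, 127, 106, 135, 160, 167, 166, 167, 167] 291.8125 1.6897140093943275
260 [166, 167, 167, 167, 167, 163, 151, 136, 131, 127, 110, 109, 138, 157, 163, 164, 166, 166] 290.62295081967216 3.5761075028322846
t 15.8 rel wheel X,Y mm 0.9049183297009941 13.624474890835264 tip z 0.10860919587384497 yaw -0.2304057219115233 zax [ 1.50809473e-03 -1.36115769e-04 -9.99998854e-01] F [-0.13885531 -0.1008972  -0.68389753] w 0.000987112497390748
```

View pics/c6.png

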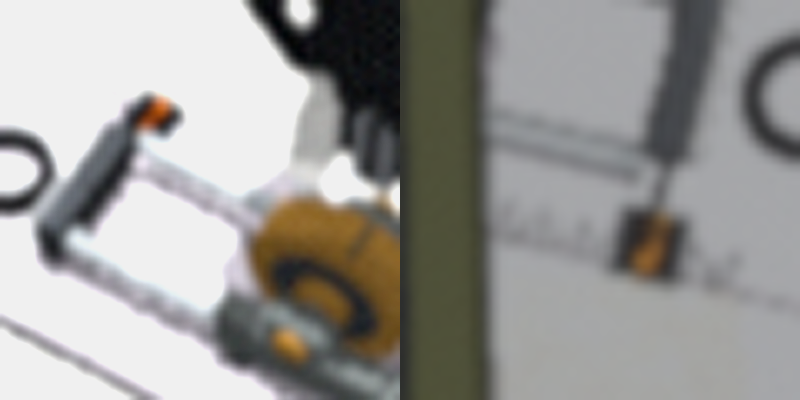

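The pointer, (665,180) in the right half, now runs onto the orange band, with its tip about 1.2 mm to the +y side of the middle. One small 4.5 mm nudge will centre it.

>>> move_arm(
  rows=[
    [0, 0, 0.6, 2, 0],
    [0, 0, 0.6, 2, 0],
    [0, 0, 0, 0.6, 0],
    [0, 0, 0, 0.3, 0],
    [0, 0, 0, 0.2, 0],
    [0, 0, 0, 0, 0],
    [0, 0, 0.2, 0, 0],
    [0, 0, 0.25, 0, 0],
    [0, 0, 0, 0, 0],
    [0, 0, 0, -0.6, 0],
    [0, 0, 0, -0.6, 0],
  ],
)

```text
time_s: 17.27
tcp_pos: [0.5542, 0.0521, 0.081]
eef_rot: [-0.0, 0.993, -0.115, 0.001]
wrist_force: [0.5, 0.6, 0.5]
gripper_width: -0.002
grip_force: 0.0
```

>>> move_arm(
  rows=[
    [0, 0, -1.5, -3, 0],
    [0, 0, -1.5, -3, 0],
    [0, 0, -1.5, -3, 0],
    [0, 0, 0, 0, 0],
    [0, 0, 0, 0, 0],
  ],
)

```text
time_s: 17.9
tcp_pos: [0.5631, 0.0956, 0.1698]
eef_rot: [0.0, 0.993, -0.115, -0.0]
wrist_force: [0.4, 0.9, 0.6]
gripper_width: 0.002
grip_force: 0.0
```

```bash
python3 -c "
from h import *
gap();st()
t,_=get_image('top');b,_=get_image('scene');cv2.imwrite('pics/c7.png',np.hstack([cv2.resize(b[165:225,255:315],(400,400),interpolation=cv2.INTER_CUBIC).clip(0,120)*2,cv2.resize(t[235:285,260:310],(400,400),interpolation=cv2.INTER_CUBIC)]))"
```

```text
band 290.5 266.5 -97.32273618074949
256 [156, 146, 142, 137, 128, 119, 120, 123, 131, 147, 154, 131, 104, 125, 153, 167, 172, 174] 289.85915492957747 6.738598730345672
257 [171, 168, 168, 165, 155, 146, 139, 132, 138, 155, 159, 137, 118, 144, 168, 174, 174, 175] 290.561797752809 4.845261733996561
258 [174, 174, 175, 174, 171, 169, 165, 158, 159, 165, 157, 131, 126, 155, 172, 174, 174, 175] 292.2325581395349 1.01858001362784
259 [175, 174, 175, 175, 175, 174, 170, 166, 165, 163, 144, 116, 131, 161, 172, 174, 175, 175] 292.1545454545454 0.6856583303787439
260 [175, 175, 175, 175, 175, 172, 157, 142, 138, 136, 118, 103, 132, 162, 171, 173, 175, 175] 290.81363636363636 2.8744890847325344
t 17.95 rel wheel X,Y mm -0.3243187548766936 41.26653334493107 tip z 0.15820926987775993 yaw -0.23129935791091036 zax [-1.89981529e-03 -4.74805048e-04 -9.99998083e-01] F [-0.04633397  0.54028801 -0.37792964] w -0.0011236588791025803
```

View pics/c7.png

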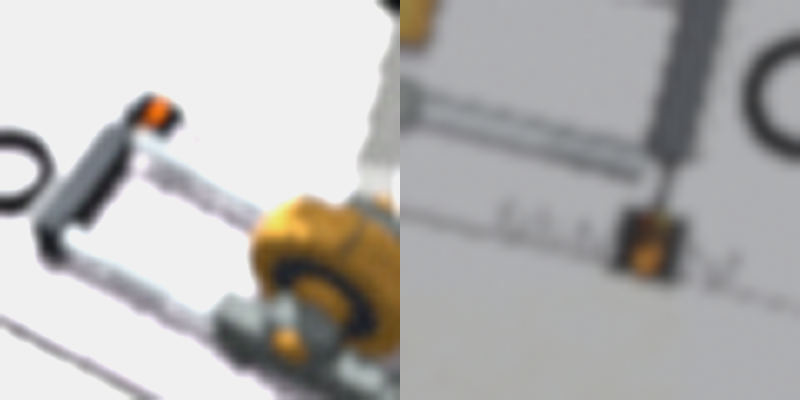

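The pointer now covers the middle of the orange band, with orange visible below it at (647,258). The measured offset is about 0.7 mm, the finger is clear, and the lens and cap look unmoved. I'll hand it in.

```bash
python3 -c "
from plant import job_done
print(job_done())"
```

```text
the job is handed in; nothing more can be done
None
```

I rolled the wheel in four light strokes until the pointer stood over the orange band, about 0.7 mm from its middle by my camera measurement; the finger is clear and the job is handed in, with no verdict shown.

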